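Close the sauce pot and take off its outer lid

TASK

Swing the lamp's arm aside until its head is well clear of both the pot and the lids. Then pick up the two nested lids together by the inner lid's knob, lower them onto the open pot until the inner lid is fully seated in its mouth before letting go, and lift the outer lid alone by one of its fins, leaving the inner lid seated and the lamp aside. Finish while still holding the outer lid roughly level in the gripper, about a hand's breadth (80 mm) above where it sat; do not shove the pot or the jar, bottle and scraper standing about.

Things in the scene. Friction and masses are not known exactly. Their poses are not given: they have to be found in the camera images.
- lamp_peg (a point): upright round black peg on top of the lamp head, 18 mm diameter, 50 mm tall (this point is 20 mm below its top and 30 mm above the lamp's arm). It sits on the arm's free end, straight above the head; held or pushed, it carries the arm round.
- lamp_hinge (a point): point on the lamp's vertical hinge axis at the top of its fixed 18 mm thick post (round foot of 90 mm diameter on the counter, beyond the pot); the arm is a level bar, 14 mm wide, whose free end is 190 mm from this axis; arm's top 10 mm above this point.
- lamp_head (a point): the lamp's head: grey cone, 90 mm across at most, lower rim about 150 mm above the counter; this point is on its centre line, 30 mm above its lower rim. At the start it hangs over the pot.
- lamp_arm (a joint): swing angle of the lamp's arm, rad, about the vertical hinge, growing anticlockwise seen from above; 0 = head over the middle of where the pot starts; stops at -1.4 and 1.4. About 1 to 1.5 N sideways at the peg moves it (friction) and stays where it is left.
- pot: open round steel sauce pot, loose, 0.7 to 1.1 kg, 122 mm outer and 116 mm inner diameter, 100 mm tall, 94 mm deep; origin at the centre of its underside, z up.
- pot_rim (a point): centre of the pot's mouth, at rim height (100 mm above its underside), axes as the pot.
- inner_lid: inner steel lid, loose, about 0.2 kg: a plug 109 mm in diameter and 14 mm deep (its lowest 5 mm tapering to 100 mm), above it a flange 130 mm in diameter and 4 mm thick, and a round knob 24 mm in diameter in the centre, top 64 mm above the plug's underside. Origin at the centre of the plug's underside, z up. At the start it stands on the counter on its plug with the outer lid over it.
- inner_knob (a point): point to grip on the inner lid's knob, on its axis, 47 mm above the plug's underside, 17 mm below the knob's top and 25 mm above the outer lid's plate when nested. Lifting here carries the outer lid too, which rests on the flange.
- inner_seat (a point): centre of the underside of the inner lid's flange, 14 mm above the plug's underside; seated, it coincides with pot_rim (3.5 mm sideways play).
- outer_lid: outer aluminium lid, loose, about 0.2 kg: round plate 144 mm in diameter, 4 mm thick, with a 36 mm hole in the middle through which the inner knob stands free, a skirt 136 mm in inner diameter reaching 11 mm below the plate's underside, and on top two upright black fins. Origin at the centre of the plate's underside, z up; its x axis runs along both fins. Nested, its origin is 18 mm above the inner lid's origin, with 3 mm sideways play.
- outer_fin_a (a point): grip point of the fin at the outer lid's +x side: fin 40 mm long radially (along x), 10 mm thick (along y), 36 mm tall from the plate; this point is in the middle of its length and thickness, 46 mm from the lid's centre, 22 mm above the plate's top, 14 mm below the fin's top.
- outer_fin_b (a point): the same for the equal fin at the -x side.
- bottle_mid (a point): bystander: middle of a red sauce bottle, 56 mm diameter, 170 mm tall.
- jar_mid (a point): bystander: middle of an amber jar, 60 mm diameter, 85 mm tall.
- scraper_mid (a point): bystander: flat dough scraper with blue handle, 195 mm long along its x, 100 mm wide, lying on the counter; point mid-thickness where blade meets handle, near its middle.
There are look-alikes about, which are no part of the job. What is shaped like the pot but red is not meant.

How it is judged:
By the outcome, as a careful person would: the job done as asked, in the order asked, and still so for the second after the job is handed in, while the arm keeps its last pose, push and grip.
It also fails if it takes over 72 s, if anything falls off the work surface, if the arm or the gripper's body presses on something with over 40 N, if the wrist force passes 120 N, or if a joint passes its speed limit or range.

ROBOT

A 6-joint arm with a two-finger parallel gripper is mounted at the origin on the work surface. World frame = base frame: x ahead of the robot, y to its left, z up, the work surface at z = 0. Lengths are in m, angles in rad, forces in N, time in s.
With the tool pointing down it reaches from about 0.3 to 0.775 m from the base axis. Payload 14.6 kg.
Tool frame: the origin (TCP) lies at the very end of the fingers, on their centre line; the grasp point (between the pads) lies 19 mm behind it (pinch_z is the distance from the TCP to the grasp point, in m); z points along the fingers, y is the direction in which the jaws open and shut (so a half turn about z gives the same grasp; the last joint's range is limited). The gripper opens to 94 mm and grips with 3 to 60 N. Pads are 16 mm wide; open, the fingers measure 119 mm over their backs; the gripper's body (75 mm by 177 mm) begins 78 mm behind the grasp point.
Start: joints at [-1.255, 0.3, 1.521, -0, 1.321, -0.067], TCP at [0.205, -0.51, 0.205] pointing down, gripper open.
Joint ranges: [-3.03, 3.03], [-0.79, 2.21], [0.23, 2.52], [-1.04, 4.18], [0, 3.07], [-2.55, 2.55]. Speed limits (rad/s): [2.22, 2.22, 2.57, 3.14, 3.14, 3.14].

INTERFACE

Orientations are given as [roll, pitch, yaw] about the fixed x, y, z axes, in that order (R = Rz(yaw) Ry(pitch) Rx(roll)).
In Python, from station import get_obs, camera, hand_in, pinch_z gives the robot as it stands.
- The arm moves only by the tool servo_tool, never from a script. Its argument "moves" is a list that holds one entry, the list of rows, each a list of 7 numbers: the turn, a rotation vector about the tool's x, y, z normalised to -1 to 1, where 1 is pi/2 rad, then the shift along the tool's x, y, z normalised to -1 to 1, where 1 is 500 mm, then the closure, from 0 (fully open) to 1 (shut). In form: [[[rx, ry, rz, x, y, z, hand], ...]]. A call has 1 to 12 rows; each row is the pose to reach, as a shift and turn from the pose measured when the call began, along the tool's axes at that moment; what a row does not reach only later rows make up. A row lasts 1/12 s, in which the tool goes at most 41.7 mm and 7.16 degrees, less where a joint would pass 70% of its speed; a pose out of reach is approached as far as the arm can. A call with a number of a shift or a turn outside -1 to 1 is refused whole. A call with a gripper value outside its range is refused whole. The fingers move at their own pace and stop on an object; "squeeze" is the grip in N (left out, the last holds). Time passes only in rows, so rows that repeat a pose let the fingers close. It gives the time, the measured TCP pose, the force and the opening at its end, in the units of the state.
- get_obs(): the state, without advancing time (a new reading comes with each control period).
- camera(name): name is "scene" or "top" or "wrist"; returns a dict with "color" (480x640x3 uint8, red, green, blue), "intrinsics" (3x3 intrinsics, pixels), "rvec" (rotation vector, rad) and "tvec" (3), from world to camera coordinates, as OpenCV has them. Camera axes: x right, y down, z forward; pixel columns grow to the right and rows downward; lengths in m; the calibration is good to about 2 mm. A picture is of the moment at which its call begins. There is no depth.
- hand_in(): hands the job in, once; it reports no verdict.
The state is a dict: "time_s": time; "qpos": joint angles; "joint_vel": joint speeds; "tau": joint torques, N m; "ee_pos": TCP position; "eef_rot": TCP orientation; "force": force on the tool from outside, world axes, zero at the start; "moment": the same for the moment, N m; "grip_width": finger opening in m.
Only numpy, scipy, OpenCV 4.12 (cv2) and the standard library are available. Lean on these libraries where they do the work, as an engineer would, in place of code of your own. Each camera call takes 0.05 s, during which the arm holds its last target.

## Working session

There is one attempt and no reset: what is moved stays moved. The work goes in short steps, Python scripts to look and compute and a tool call to move; the robot and the scene stay as the last step left them, time stands still between calls to the robot, and variables do not carry over. Pictures are saved under pics/ and viewed, and the job is handed in when it is done.

Besides the shell and the picture viewer there is one more tool, called as name(argument=value, ...), one argument or row to a line, values as JSON. servo_tool: Moves the arm, as the interface text tells. Scaled input: -1 to 1 covers 500 mm each way for a shift and pi/2 rad each way for a turn. Its arguments: {"type":"object","properties":{"moves":{"type":"array"},"squeeze":{"type":"number"}},"required":["moves"]}

```bash
mkdir -p pics; ls; cat > h.py <<'E'
import numpy as np, cv2
from station import get_obs, camera, hand_in, pinch_z
def snap(n,f):
    c=camera(n); cv2.imwrite('pics/'+f+'.png',c['color'][:,:,::-1]); np.savez('pics/'+f+'.npz',**c); return c
def ld(f): return dict(np.load('pics/'+f+'.npz'))
def cam(c):
    R=cv2.Rodrigues(np.array(c['rvec'],float))[0]; t=np.array(c['tvec'],float).ravel(); return R,t,np.array(c['intrinsics'])
def ray(c,u,v):
    R,t,K=cam(c); d=R.T@np.linalg.solve(K,[u,v,1.]); return -R.T@t,d/np.linalg.norm(d)
def onz(c,u,v,z):
    o,d=ray(c,u,v); return o+d*(z-o[2])/d[2]
def proj(c,p):
    R,t,K=cam(c); q=K@(R@np.array(p)+t); return q[:2]/q[2]
def tri(c1,p1,c2,p2):
    o1,d1=ray(c1,*p1);o2,d2=ray(c2,*p2)
    s=np.linalg.lstsq(np.c_[d1,-d2],o2-o1,rcond=None)[0]
    a=o1+s[0]*d1;b=o2+s[1]*d2; return (a+b)/2,np.linalg.norm(a-b)
E
python3 - <<'E'
from h import *
for n in('scene','top','wrist'):
    c=snap(n,n+'0'); R,t,K=cam(c); print(n,-R.T@t,R[2],K[0,0])
o=get_obs(); print(o,pinch_z)
E
```

```text
pics
scene [1.34431091 0.36389331 0.7980291 ] [-0.73228096 -0.3492426  -0.58463168] 528.9921581491525
top [ 0.46187754 -0.00155514  1.38814255] [ 0.06265085  0.00285522 -0.99803142] 508.0818886475076
wrist [ 0.27590601 -0.48209461  0.38427562] [-0.24577161 -0.09920906 -0.96423746] 347.31782232682224
{'time_s': 0.15, 'qpos': array([-1.25459583e+00,  3.00314336e-01,  1.52142303e+00, -1.16735438e-05,
        1.32071474e+00, -6.65931826e-02]), 'joint_vel': array([-0.00060967, -0.00274886, -0.00165679,  0.00060414, -0.00149203,
       -0.00074934]), 'tau': array([ 3.38142645e-04, -5.31961620e+01, -3.52823281e+01,  7.08590727e-02,
        2.36304029e-02, -9.43037844e-05]), 'ee_pos': array([ 0.20536847, -0.51000553,  0.20503919]), 'eef_rot': array([-3.14073435e+00, -4.59086077e-05,  3.82796552e-01]), 'force': array([-0.0463368 , -0.49262024, -1.05793957]), 'moment': array([-0.01770634,  0.00253624,  0.00663548]), 'grip_width': 0.09389854464667535} 0.0188
```

View pics/scene0.png

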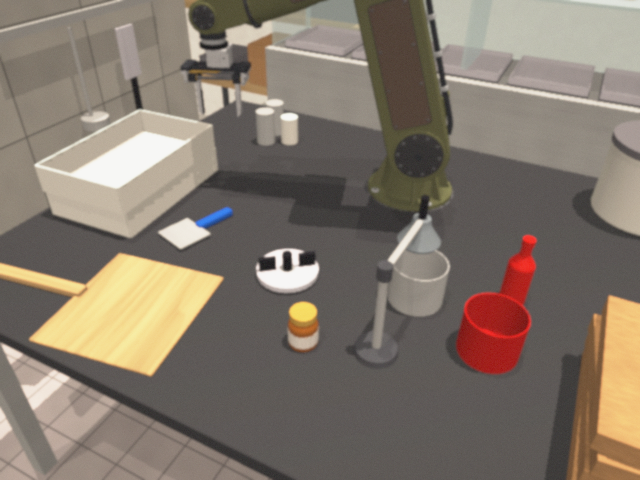

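View pics/top0.png

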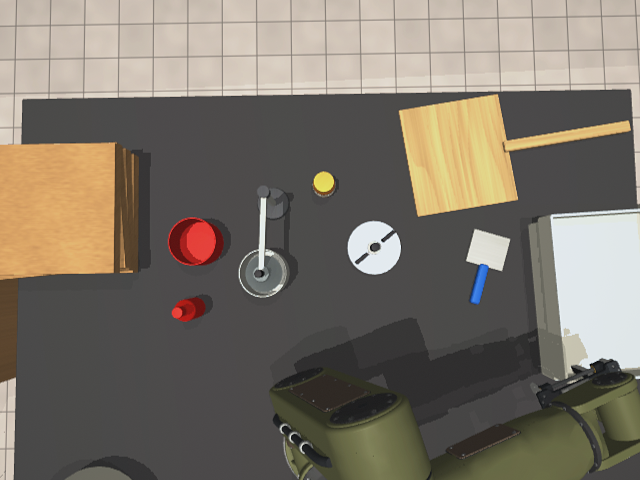

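View pics/wrist0.png

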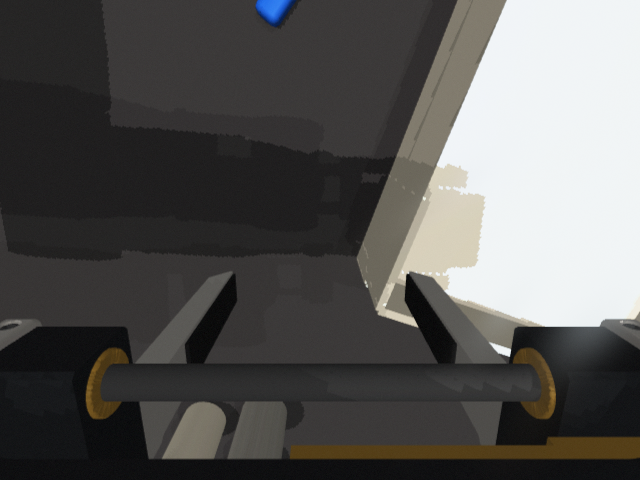

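The top view shows the steel pot at (264,272) with the lamp head over it. The hinge is at (264,190), the white lid pair at (374,247), the jar at (323,183), the bottle at (188,309) and the scraper at (482,265). The look-alike to avoid is the red pot at (195,242), scene (492,330). The pot I want is the steel one, scene (418,280). Next I'll take close crops and measure.

```bash
python3 - <<'E'
from h import *
a=ld('top0')['color'][170:310,170:430,::-1]; a=cv2.resize(a,None,fx=3,fy=3,interpolation=cv2.INTER_CUBIC); cv2.imwrite('pics/ct.png',a)
a=ld('scene0')['color'][185:375,240:540,::-1]; a=cv2.resize(a,(790,500),interpolation=cv2.INTER_CUBIC); cv2.imwrite('pics/cs.png',a)
c=ld('top0');im=c['color'].astype(int)
# lid
roi=np.zeros(im.shape[:2],bool); roi[210:285,335:415]=1
m=((im.min(2)>140)&roi).astype(np.uint8)
k=cv2.findContours(m,cv2.RETR_EXTERNAL,cv2.CHAIN_APPROX_NONE)[0]; k=max(k,key=cv2.contourArea)
(u,v),r=cv2.minEnclosingCircle(k); e=cv2.fitEllipse(cv2.convexHull(k)); print('lid',(u,v),r,e)
p=onz(c,*e[0],.022); print(p, onz(c,e[0][0]+e[1][0]/2,e[0][1],.022)-p, np.linalg.norm(p[:2]))
lab=cv2.cvtColor(c['color'],cv2.COLOR_RGB2HSV)
for n,b in dict(jar=(160,205,300,345),bot=(290,330,160,215)).items():
    q=np.zeros(m.shape,bool); q[b[0]:b[1],b[2]:b[3]]=1
    mm=q&(lab[:,:,1]>150)&(lab[:,:,2]>90); y,x=np.nonzero(mm); print(n,x.mean(),y.mean(),x.min(),x.max(),y.min(),y.max())
E
```

```text
lid (373.81304931640625, 247.2913055419922) 26.798181533813477 ((373.7499694824219, 247.2589569091797), (53.12153244018555, 53.46962356567383), 167.72772216796875)
[ 0.51833761 -0.12196636  0.022     ] [-0.00111315 -0.07139614  0.        ] 0.5324938204147949
jar 323.3898916967509 181.92779783393502 313 334 172 194
bot 188.29541595925298 309.0611205432937 172 204 298 321
```

View pics/ct.png

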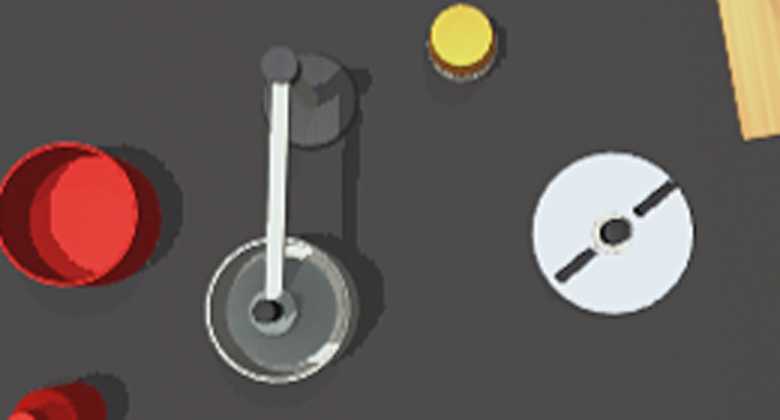

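View pics/cs.png

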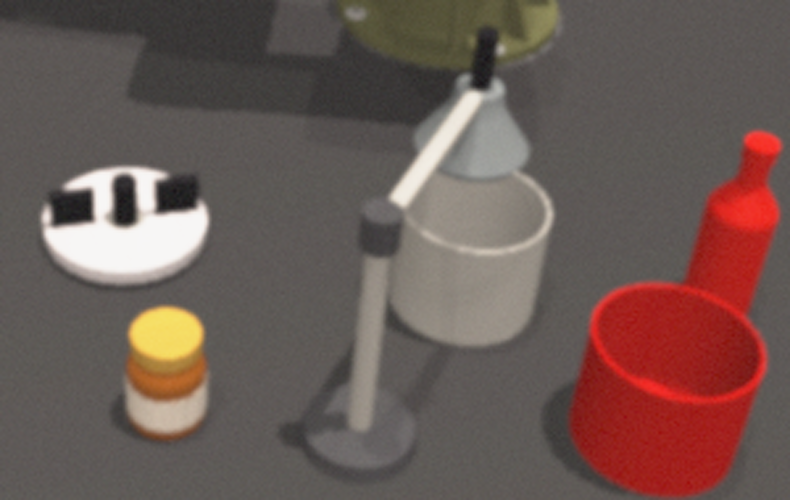

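```bash
python3 - <<'E'
from h import *
t=ld('top0');s=ld('scene0')
T=lambda u,v:(170+u/3,170+v/3-0.); S=lambda u,v:(240+u*.3797,185+v*.38)
im=t['color'].astype(int)
# pot rim outer edge fit: bright ring
roi=np.zeros(im.shape[:2],np.uint8); cv2.circle(roi,(263,273),29,1,-1); cv2.circle(roi,(263,273),20,0,-1)
roi[:, 257:269][:260-0]*=1
m=((im.min(2)>120)&(roi>0)); y,x=np.nonzero(m); sel=~((abs(x-262)<5)&(y<262)); 
pts=np.c_[x,y][sel].astype(np.float32); A=np.c_[2*pts,np.ones(len(pts))]; q=np.linalg.lstsq(A,(pts**2).sum(1),rcond=None)[0]; r=np.sqrt(q[2]+q[0]**2+q[1]**2)
c0=onz(t,q[0],q[1],.1); print('pot',q[:2],r,c0,abs(onz(t,q[0]+r,q[1],.1)-c0))
print('potcrop',onz(t,*T(278,309),.1), 'r', np.linalg.norm(onz(t,*T(351,309),.1)-onz(t,*T(205,309),.1))/2)
# scene pot rim: crop ellipse left/right/top? right (551,212), bottom inner..
print('potscene', onz(s,*S(551,212),.1))
pt=T(263,311)
print('pegtop',tri(t,pt,s,S(487,33)))
print('hinge top',tri(t,T(281,65),s,S(383,208)))
for z in(.28,.3,.31,.32,.33): print(z,onz(t,*pt,z),onz(s,*S(487,33),z))
print('foot',onz(t,*T(310,100),.008), onz(s,*S(360,432),.008))
print('armend',tri(t,T(273,296),s,S(474,95)))
print('knob',onz(t,*T(616,230),.064),onz(s,*S(124,181),.064))
print('fin top',onz(t,*T(655,197),.058),onz(t,*T(575,266),.058))
for (u,v) in((635,213),(673,184),(557,278),(594,252)):print(onz(t,*T(u,v),.058))
print('jar',onz(t,323.4,182,.085),'bot',onz(t,*T(35,408),.1))
print('lid via scene', onz(s,*S(126,222),.022))
E
```

```text
pot [261.45802259 272.9586495 ] 22.98984214039838 [0.45447965 0.1702922  0.1       ] [0.00089592 0.05818506 0.        ]
potcrop [0.45432816 0.16723352 0.1       ] r 0.061601820312731786
potscene [0.43477485 0.22828424 0.1       ]
pegtop (array([0.45375314, 0.15821249, 0.25851085]), np.float64(0.0013274809797271876))
hinge top (array([0.64218575, 0.1493845 , 0.22153727]), np.float64(0.0037834379558586446))
0.28 [0.45410317 0.1545458  0.28      ] [0.48889131 0.16697403 0.28      ]
0.3 [0.45424349 0.15172846 0.3       ] [0.52191724 0.17457666 0.3       ]
0.31 [0.45431364 0.15031979 0.31      ] [0.5384302  0.17837798 0.31      ]
0.32 [0.4543838  0.14891112 0.32      ] [0.55494317 0.18217929 0.32      ]
0.33 [0.45445396 0.14750244 0.33      ] [0.57145613 0.18598061 0.33      ]
foot [0.64335925 0.14869636 0.008     ] [0.64321808 0.15365007 0.008     ]
armend (array([0.4647173 , 0.15776044, 0.20909454]), np.float64(0.0021493833931034373))
knob [ 0.51808254 -0.12242352  0.064     ] [ 0.51876726 -0.11904128  0.064     ]
fin top [ 0.54666866 -0.15766194  0.058     ] [ 0.48749048 -0.08657303  0.058     ]
[ 0.53293819 -0.13987877  0.058     ]
[ 0.55781293 -0.17365624  0.058     ]
[ 0.47728548 -0.07068755  0.058     ]
[ 0.49943495 -0.10338022  0.058     ]
jar [0.68671134 0.01023814 0.085     ] bot [0.37446428 0.37218118 0.1       ]
lid via scene [ 0.52220019 -0.11602851  0.022     ]
```

```bash
cat >> h.py <<'E'
from scipy.spatial.transform import Rotation as Ro
def go(p,yaw,o=None):
    o=o or get_obs(); R0=Ro.from_euler('xyz',o['eef_rot']); R1=Ro.from_euler('xyz',[np.pi,0,yaw])
    d=R0.inv().apply(np.array(p)-o['ee_pos']); rv=(R0.inv()*R1).as_rotvec()
    print('turn',np.round(rv/(np.pi/2),4),'shift',np.round(d/.5,4),'| dist',round(float(np.linalg.norm(d)),4),'deg',round(float(np.degrees(np.linalg.norm(rv))),1))
E
python3 - <<'E'
from h import *
print(get_obs()['eef_rot'])
go([.3,-.35,.36],1.7); go([.454,.158,.36],1.7);go([.454,.158,.36],3.09)
E
```

```text
[-3.14073435e+00 -4.59086077e-05  3.82796552e-01]
turn [-4.000e-04 -4.000e-04 -8.386e-01] shift [ 0.2951 -0.2264 -0.3097] | dist 0.242 deg 75.5
turn [-4.000e-04 -4.000e-04 -8.386e-01] shift [ 0.9603 -1.0538 -0.309 ] | dist 0.7294 deg 75.5
turn [-1.0000e-04 -7.0000e-04 -1.7235e+00] shift [ 0.9603 -1.0538 -0.309 ] | dist 0.7294 deg 155.1
```

servo_tool(
  moves=[
    [[0,0,0,0,0,-0.31,0],[0,0,-0.1,0,0,-0.31,0],[0,0,-0.2,0.02,-0.02,-0.31,0],[0,0,-0.3,0.09,-0.07,-0.31,0],[0,0,-0.35,0.14,-0.12,-0.31,0],[0,0,-0.43,0.19,-0.17,-0.31,0],[0,0,-0.5,0.24,-0.22,-0.31,0],[0,0,-0.58,0.3,-0.27,-0.31,0],[0,0,-0.65,0.35,-0.32,-0.31,0],[0,0,-0.73,0.4,-0.37,-0.31,0],[0,0,-0.8,0.45,-0.42,-0.31,0],[0,0,-0.84,0.5,-0.47,-0.31,0]],
  ],
)

```text
time_s: 1.15
ee_pos: [0.3497, -0.197, 0.3602]
eef_rot: [-3.141, -0.001, 1.709]
force: [0.7, -0.6, 0.1]
grip_width: 0.094
```

```bash
python3 - <<'E'
from h import *
o=get_obs();print(o['eef_rot'],o['qpos'])
go([.454,.158,.34],3.09)
E
```

```text
[-3.14149691e+00 -8.11777518e-04  1.70916259e+00] [-6.04787228e-01 -1.16568899e-01  1.62216113e+00  5.34117586e-04
  1.63662018e+00 -7.43118565e-01]
turn [ 3.000e-04 -5.000e-04 -8.791e-01] shift [0.6745 0.3045 0.041 ] | dist 0.3706 deg 79.1
```

servo_tool(
  moves=[
    [[0,0,-0.08,0.07,0.03,0,0],[0,0,-0.16,0.14,0.06,0,0],[0,0,-0.24,0.21,0.09,0,0],[0,0,-0.32,0.28,0.12,0,0],[0,0,-0.4,0.35,0.15,0,0],[0,0,-0.48,0.42,0.18,0,0],[0,0,-0.56,0.49,0.21,0,0],[0,0,-0.64,0.56,0.25,0,0],[0,0,-0.72,0.63,0.28,0.02,0],[0,0,-0.8,0.675,0.305,0.04,0],[0,0,-0.88,0.675,0.305,0.04,0],[0,0,-0.88,0.675,0.305,0.04,0]],
  ],
)

```text
time_s: 2.15
ee_pos: [0.454, 0.1593, 0.3394]
eef_rot: [3.142, -0.002, 3.1]
force: [-0.1, -0.1, -0.5]
grip_width: 0.0941
```

```bash
python3 - <<'E'
from h import *
print(get_obs()['qpos'])
go([.454,.158,.222],3.09)
snap('wrist','w1');snap('scene','s1')
E
```

```text
[ 2.60953253e-01  7.62746048e-02  1.47944278e+00  7.66885949e-04
  1.58811568e+00 -1.26799849e+00]
turn [ 0.     -0.0015  0.0062] shift [-0.0006 -0.0027  0.2348] | dist 0.1174 deg 0.6
```

View pics/w1.png

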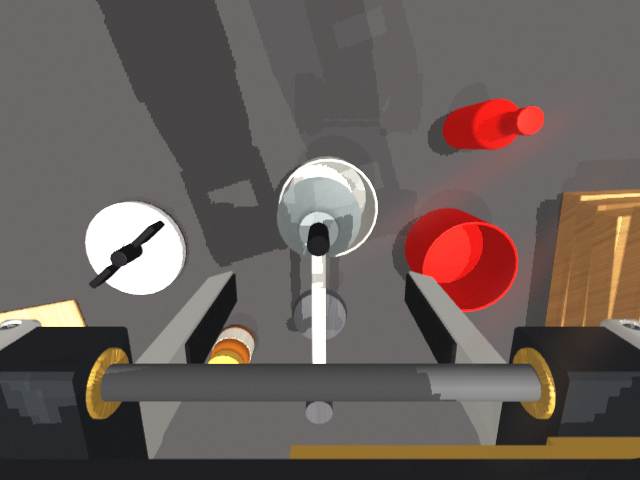

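View pics/s1.png

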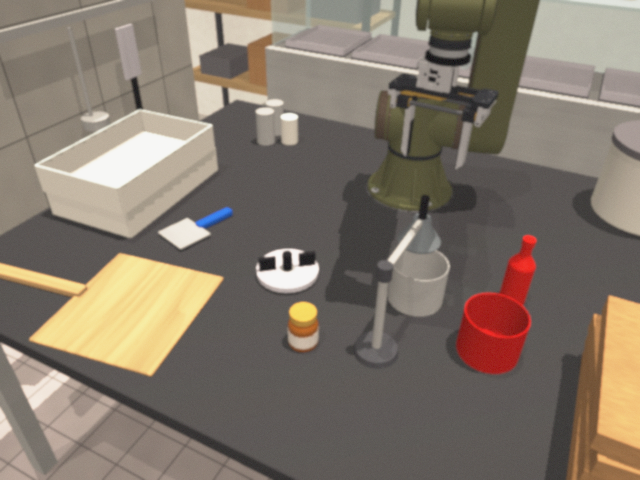

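The wrist view shows the peg at (318,235), midway between the fingers, with the arm bar running straight down the image. I'll cross-check its position from this view.

```bash
python3 - <<'E'
from h import *
w=ld('w1'); print('peg',onz(w,318,228,.26),'base',onz(w,319,250,.21),'hinge',onz(w,318,411,.21))
e=lambda u,v:onz(w,u,v,.1)
im=w['color'].astype(int)
# lid in wrist
m=((im.min(2)>200)).astype(np.uint8); m[:,:70]=0;m[:,200:]=0;m[:190]=0;m[300:]=0
k=max(cv2.findContours(m,0,1)[0],key=cv2.contourArea); P=cv2.convexHull(k)[:,0]
W=np.array([onz(w,*p,.022)[:2] for p in P]); print('lid',cv2.minEnclosingCircle(W.astype(np.float32)))
# pot rim outer edge pts bright
m=((im.min(2)>170)).astype(np.uint8); m[:,:270]=0;m[:,385:]=0;m[:150]=0;m[265:]=0; m[245:,308:330]=0
y,x=np.nonzero(m); P=cv2.convexHull(np.c_[x,y].astype(np.int32))[:,0]
W=np.array([onz(w,*p,.1)[:2] for p in P]); print('pot',cv2.minEnclosingCircle(W.astype(np.float32)))
E
```

```text
peg [0.43826394 0.1571405  0.26      ] base [0.47105361 0.15622385 0.21      ] hinge [0.64968349 0.14748316 0.21      ]
lid ((0.5159764289855957, -0.12346111983060837), 0.07302838563919067)
pot ((0.45298323035240173, 0.16701501607894897), 0.061196230351924896)
```

servo_tool(
  moves=[
    [[0,0,0,0,-0.003,0.05,0],[0,0,0,0,-0.003,0.1,0],[0,0,0,0,-0.003,0.15,0],[0,0,0,0,-0.003,0.2,0],[0,0,0,0,-0.003,0.235,0],[0,0,0,0,-0.003,0.235,0]],
  ],
)

```text
time_s: 2.75
ee_pos: [0.4529, 0.1555, 0.2205]
eef_rot: [-3.141, -0.004, 3.083]
force: [0.4, -0.2, 0.2]
grip_width: 0.0941
```

servo_tool(
  moves=[
    [[0,0,0,0,0,0,0.5],[0,0,0,0,0,0,1],[0,0,0,0,0,0,1],[0,0,0,0,0,0,1],[0,0,0,0,0,0,1],[0,0,0,0,0,0,1],[0,0,0,0,0,0,1]],
  ],
  squeeze=6,
)

```text
time_s: 3.33
ee_pos: [0.453, 0.1555, 0.2207]
eef_rot: [-3.141, -0.004, 3.083]
force: [-0.8, -0.3, -0.5]
grip_width: 0.0508
```

```bash
python3 - <<'E'
from h import *
o=get_obs(); snap('wrist','w2')
H=np.array([.642,.149]); p=o['ee_pos']; r=.19
a0=np.arctan2(p[1]-H[1],p[0]-H[0]); print('r',np.linalg.norm(p[:2]-H),a0)
for i in range(1,13):
    a=a0-.1*i
    go([H[0]+r*np.cos(a),H[1]+r*np.sin(a),.222],o['eef_rot'][2]-.1*i,o)
E
```

```text
r 0.18915192465893843 3.107138159902647
turn [-0.0005 -0.0025  0.0637] shift [ 0.0007  0.0379 -0.0026] | dist 0.019 deg 5.7
turn [-0.0006 -0.0024  0.1273] shift [-0.004   0.0756 -0.0026] | dist 0.0379 deg 11.5
turn [-0.0008 -0.0024  0.191 ] shift [-0.0125  0.1126 -0.0027] | dist 0.0567 deg 17.2
turn [-0.0009 -0.0024  0.2546] shift [-0.0247  0.1486 -0.0027] | dist 0.0753 deg 22.9
turn [-0.001  -0.0023  0.3183] shift [-0.0404  0.1832 -0.0028] | dist 0.0938 deg 28.6
turn [-0.0011 -0.0023  0.382 ] shift [-0.0594  0.2161 -0.0029] | dist 0.1121 deg 34.4
turn [-0.0012 -0.0022  0.4456] shift [-0.0817  0.2469 -0.003 ] | dist 0.13 deg 40.1
turn [-0.0014 -0.0022  0.5093] shift [-0.1069  0.2753 -0.0031] | dist 0.1477 deg 45.8
turn [-0.0015 -0.0021  0.573 ] shift [-0.1348  0.301  -0.0033] | dist 0.1649 deg 51.6
turn [-0.0016 -0.0021  0.6366] shift [-0.1651  0.3239 -0.0034] | dist 0.1818 deg 57.3
turn [-0.0017 -0.002   0.7003] shift [-0.1976  0.3436 -0.0035] | dist 0.1982 deg 63.0
turn [-0.0018 -0.0019  0.7639] shift [-0.2319  0.3599 -0.0037] | dist 0.2141 deg 68.8
```

View pics/w2.png

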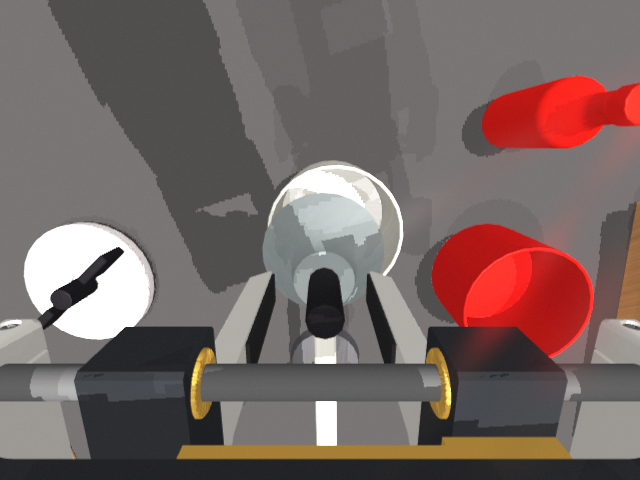

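servo_tool(
  moves=[
    [[0,0,0,0,0,0,1],[0,0,0,0,0,0,1],[0,0,0,0,0,0,1],[0,0,0,0,0,0,1],[0,0,0,0,0,0,1],[0,0,0,0,0,0,1]],
  ],
  squeeze=6,
)

```text
time_s: 3.88
ee_pos: [0.4529, 0.1556, 0.2207]
eef_rot: [-3.141, -0.004, 3.083]
force: [-0.3, 1.2, -0.2]
grip_width: 0.0182
```

servo_tool(
  moves=[
    [[0,0,0.032,0.001,0.019,0,1],[0,0,0.064,0.001,0.038,0,1],[0,0,0.095,-0.001,0.057,0,1],[0,0,0.127,-0.004,0.076,0,1],[0,0,0.159,-0.008,0.094,0,1],[0,0,0.191,-0.0125,0.1126,0,1],[0,0,0.223,-0.018,0.131,0,1],[0,0,0.255,-0.0247,0.1486,0,1],[0,0,0.286,-0.032,0.166,0,1],[0,0,0.318,-0.0404,0.183,0,1],[0,0,0.35,-0.05,0.2,0,1],[0,0,0.382,-0.0594,0.216,0,1]],
  ],
)

```text
time_s: 4.88
ee_pos: [0.4892, 0.262, 0.2207]
eef_rot: [-3.139, -0.003, 2.48]
force: [0.1, -2.4, 3.1]
grip_width: 0.018
```

```bash
python3 - <<'E'
from h import *
o=get_obs(); 
H=np.array([.642,.149]); p=o['ee_pos']; r=.19
a0=np.arctan2(p[1]-H[1],p[0]-H[0]); print('r',np.linalg.norm(p[:2]-H),a0)
for i in range(1,8):
    a=a0-.1*i
    go([H[0]+r*np.cos(a),H[1]+r*np.sin(a),.221],a,o)
E
```

```text
r 0.1900730346546321 2.5046688156605907
turn [-0.0017 -0.0017  0.0481] shift [-0.0011  0.038  -0.0007] | dist 0.019 deg 4.3
turn [-0.0018 -0.0017  0.1118] shift [-0.0059  0.0757 -0.0009] | dist 0.0379 deg 10.1
turn [-0.0019 -0.0016  0.1755] shift [-0.0144  0.1127 -0.001 ] | dist 0.0568 deg 15.8
turn [-0.002  -0.0015  0.2391] shift [-0.0265  0.1487 -0.0011] | dist 0.0755 deg 21.5
turn [-0.002  -0.0014  0.3028] shift [-0.0422  0.1833 -0.0012] | dist 0.094 deg 27.3
turn [-0.0021 -0.0013  0.3664] shift [-0.0613  0.2161 -0.0014] | dist 0.1123 deg 33.0
turn [-0.0022 -0.0012  0.4301] shift [-0.0835  0.2469 -0.0015] | dist 0.1303 deg 38.7
```

servo_tool(
  moves=[
    [[0,0,0.02,0,0.019,0,1],[0,0,0.048,-0.001,0.038,0,1],[0,0,0.08,-0.003,0.057,0,1],[0,0,0.112,-0.006,0.076,0,1],[0,0,0.144,-0.01,0.094,0,1],[0,0,0.175,-0.0144,0.1127,0,1],[0,0,0.207,-0.02,0.131,0,1],[0,0,0.239,-0.0265,0.1487,0,1],[0,0,0.27,-0.034,0.166,0,1],[0,0,0.303,-0.0422,0.183,0,1],[0,0,0.335,-0.0515,0.2,0,1],[0,0,0.366,-0.0613,0.216,0,1]],
  ],
)

```text
time_s: 5.88
ee_pos: [0.5798, 0.3295, 0.2207]
eef_rot: [-3.138, -0.002, 1.904]
force: [-3.4, 3.3, 4.4]
grip_width: 0.0179
```

servo_tool(
  moves=[
    [[0,0,0.0,-0.001,0.019,0,1],[0,0,0,-0.001,0.019,0,1],[0,0,0,-0.001,0.019,0,0.3],[0,0,0,-0.001,0.019,0,0],[0,0,0,-0.001,0.019,0,0],[0,0,0,-0.001,0.019,0,0],[0,0,0,-0.001,0.019,0,0],[0,0,0,-0.001,0.019,0,0],[0,0,0,-0.001,0.019,-0.05,0],[0,0,0,-0.001,0.019,-0.12,0],[0,0,0,-0.001,0.019,-0.19,0],[0,0,0,-0.001,0.019,-0.25,0]],
  ],
)

```text
time_s: 6.88
ee_pos: [0.5891, 0.3319, 0.3483]
eef_rot: [-3.14, -0.002, 1.904]
force: [0.4, 0.5, 0.1]
grip_width: 0.0811
```

```bash
python3 - <<'E'
from h import *
snap('top','t3'); snap('scene','s3'); go([.518,-.122,.34],2.235); go([.518,-.122,.2],2.235)
E
```

```text
turn [ 0.0038 -0.0015 -0.2109] shift [-0.8117 -0.433   0.0183] | dist 0.4601 deg 19.0
turn [ 0.0038 -0.0015 -0.2109] shift [-0.8126 -0.4345  0.2983] | dist 0.4843 deg 19.0
```

View pics/s3.png

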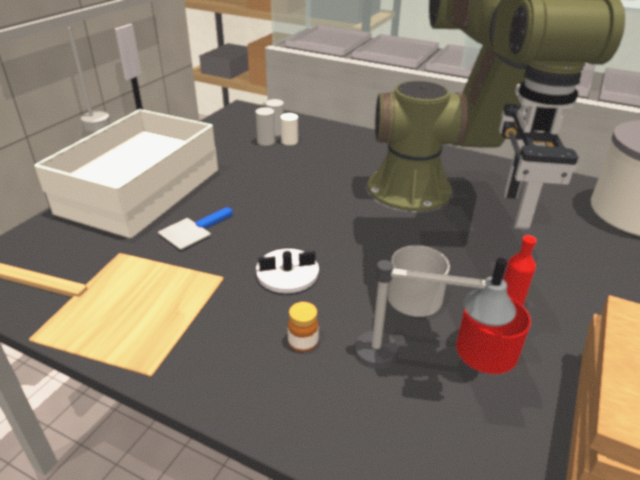

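The lamp is aside: its head is at scene (493,300) above the red pot, and the steel pot at (418,280) is clear and unmoved. On to the lids.

servo_tool(
  moves=[
    [[0,0,-0.02,-0.067,-0.036,0,0],[0,0,-0.04,-0.134,-0.072,0,0],[0,0,-0.06,-0.2,-0.108,0,0],[0,0,-0.08,-0.268,-0.144,0,0],[0,0,-0.1,-0.335,-0.18,0,0],[0,0,-0.12,-0.4,-0.216,0,0],[0,0,-0.14,-0.47,-0.25,0,0],[0,0,-0.16,-0.54,-0.29,0.02,0],[0,0,-0.18,-0.6,-0.32,0.06,0],[0,0,-0.2,-0.67,-0.36,0.1,0],[0,0,-0.21,-0.74,-0.395,0.14,0],[0,0,-0.211,-0.812,-0.433,0.18,0]],
  ],
)

```text
time_s: 7.98
ee_pos: [0.5185, -0.115, 0.2618]
eef_rot: [3.136, -0.002, 2.236]
force: [1.6, -0.4, 0.7]
grip_width: 0.0939
```

```bash
python3 - <<'E'
from h import *
snap('wrist','w4')
a=ld('top0');t=ld('t3')
im=t['color'].astype(int)
# pot rim fresh
roi=np.zeros(im.shape[:2],np.uint8); cv2.circle(roi,(263,273),30,1,-1)
m=((im.min(2)>110)&(roi>0)).astype(np.uint8); y,x=np.nonzero(m); P=cv2.convexHull(np.c_[x,y].astype(np.int32))
W=np.array([onz(t,*p,.1)[:2] for p in P[:,0]],np.float32); print('pot',cv2.minEnclosingCircle(W),len(x))
cv2.imwrite('pics/ct3.png',cv2.resize(t['color'][170:310,170:430,::-1],None,fx=3,fy=3,interpolation=2))
E
```

```text
pot ((0.4551425278186798, 0.168949156999588), 0.06129281967878342) 1525
```

View pics/w4.png

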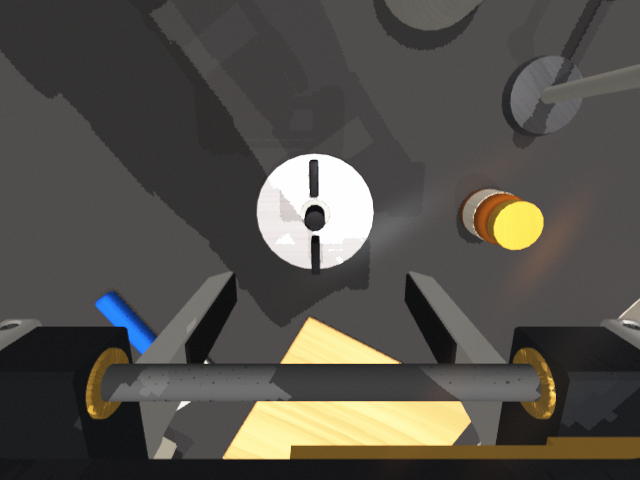

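View pics/ct3.png

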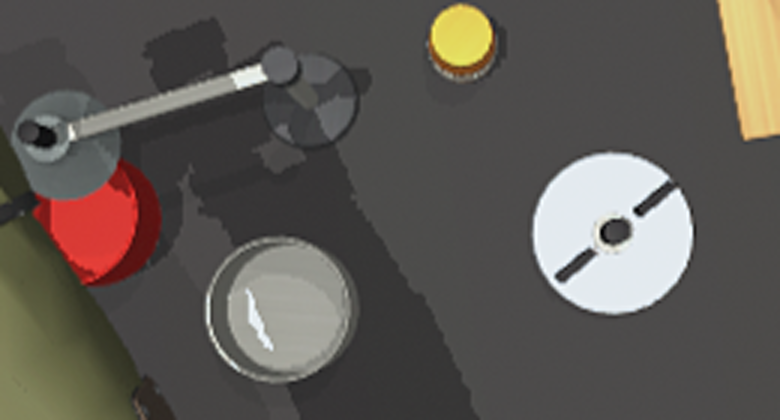

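```bash
python3 - <<'E'
from h import *
w=ld('w4'); im=w['color'].astype(int); print(get_obs()['ee_pos'],get_obs()['eef_rot'])
m=((im.min(2)>175)).astype(np.uint8); m[:,:245]=0;m[:,385:]=0;m[:140]=0;m[275:]=0
k=max(cv2.findContours(m,0,1)[0],key=cv2.contourArea); P=cv2.convexHull(k)[:,0]
W=np.array([onz(w,*p,.022)[:2] for p in P]); print('lid',cv2.minEnclosingCircle(W.astype(np.float32)))
print('knob',onz(w,315,222,.064))
for z in(.058,):
  a=onz(w,313.5,161,z);b=onz(w,315.5,272,z); print(a,b,np.arctan2(*(a-b)[1::-1]))
a=onz(w,314,190,.058);b=onz(w,315,240,.058);print(a,b,np.arctan2(*(a-b)[1::-1]))
go([.518,-.1225,.12],2.235);go([.518,-.1225,.028],2.235)
E
```

```text
[ 0.51675386 -0.11997077  0.25786181] [ 3.1398595  -0.00496518  2.23239415]
lid ((0.5163664221763611, -0.12350313365459442), 0.07178040593862534)
knob [ 0.51783921 -0.12433596  0.064     ]
[ 0.47603076 -0.07336152  0.058     ] [ 0.5559401  -0.17243176  0.058     ] 2.249544329972527
[ 0.49559524 -0.09765673  0.058     ] [ 0.53154341 -0.14204559  0.058     ] 2.2515125469834594
turn [ 0.0011 -0.0032 -0.0017] shift [-0.0069 -0.0016  0.2757] | dist 0.1379 deg 0.3
turn [ 0.0011 -0.0032 -0.0017] shift [-0.0078 -0.0019  0.4597] | dist 0.2299 deg 0.3
```

servo_tool(
  moves=[
    [[0,0,-0.008,-0.007,-0.001,0.06,0],[0,0,-0.008,-0.007,-0.001,0.13,0],[0,0,-0.008,-0.007,-0.001,0.2,0],[0,0,-0.008,-0.007,-0.001,0.27,0],[0,0,-0.008,-0.007,-0.001,0.31,0],[0,0,-0.008,-0.007,-0.001,0.31,0],[0,0,-0.008,-0.007,-0.001,0.31,0]],
  ],
)

```text
time_s: 8.62
ee_pos: [0.5178, -0.1221, 0.1025]
eef_rot: [3.141, -0.006, 2.245]
force: [0.3, 1.2, 1.6]
grip_width: 0.0941
```

```bash
python3 - <<'E'
from h import *
snap('wrist','w5');print(get_obs()['ee_pos']);go([.5175,-.123,.0285],2.245)
E
```

```text
[ 0.51858074 -0.12231071  0.10380962]
turn [ 0.0014 -0.0027  0.    ] shift [-0.0004 -0.0029  0.1506] | dist 0.0753 deg 0.3
```

View pics/w5.png

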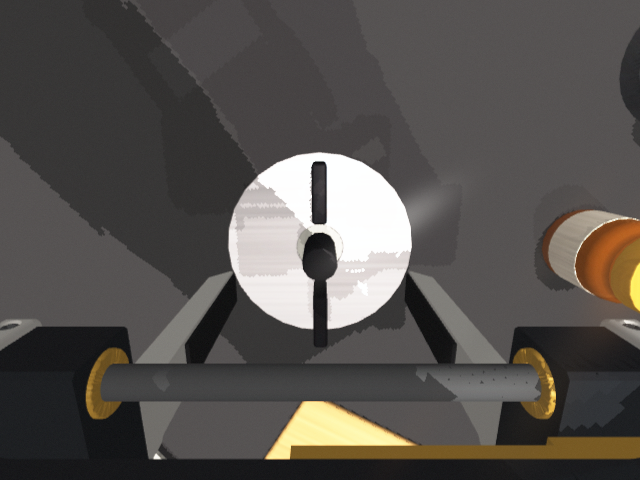

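The knob sits at (319,258), centred between the fingers at about column 320, and the fins are aligned with the tool. I'll descend and grip.

servo_tool(
  moves=[
    [[0,0,0,0,0,0.04,0],[0,0,0,0,0,0.08,0],[0,0,0,0,-0.001,0.11,0],[0,0,0,0,-0.001,0.135,0],[0,0,0,0,-0.001,0.15,0],[0,0,0,0,-0.001,0.15,0.3],[0,0,0,0,-0.001,0.15,0.6],[0,0,0,0,-0.001,0.15,1],[0,0,0,0,-0.001,0.15,1],[0,0,0,0,-0.001,0.15,1],[0,0,0,0,-0.001,0.15,1],[0,0,0,0,-0.001,0.15,1]],
  ],
  squeeze=45,
)

```text
time_s: 9.67
ee_pos: [0.5182, -0.1223, 0.0291]
eef_rot: [3.139, -0.004, 2.245]
force: [0.0, 0.6, -0.1]
grip_width: 0.0508
```

servo_tool(
  moves=[
    [[0,0,0,0,0,0,1],[0,0,0,0,0,0,1],[0,0,0,0,0,0,1],[0,0,0,0,0,0,1],[0,0,0,0,0,0,1],[0,0,0,0,0,0,1]],
  ],
)

```text
time_s: 10.17
ee_pos: [0.5182, -0.1223, 0.0291]
eef_rot: [3.139, -0.004, 2.245]
force: [-0.6, -0.9, 0.7]
grip_width: 0.023
```

```bash
python3 - <<'E'
from h import *
o=get_obs();print(o['ee_pos'],o['eef_rot'],o['force'],o['grip_width'])
E
```

```text
[ 0.518174   -0.12231098  0.02905507] [ 3.13923423 -0.00403492  2.24501083] [-0.58354954 -0.89886077  0.67837886] 0.023008397865391612
```

servo_tool(
  moves=[
    [[0,0,0,0,0,-0.01,1],[0,0,0,0,0,-0.03,1],[0,0,0,0,0,-0.06,1],[0,0,0,0,0,-0.1,1],[0,0,0,0,0,-0.15,1],[0,0,0,0,0,-0.2,1],[0,0,0,0,0,-0.25,1],[0,0,0,0,0,-0.29,1],[0,0,0,0,0,-0.32,1],[0,0,0,0,0,-0.34,1],[0,0,0,0,0,-0.34,1],[0,0,0,0,0,-0.34,1]],
  ],
)

```text
time_s: 11.17
ee_pos: [0.5181, -0.123, 0.1989]
eef_rot: [3.139, -0.004, 2.245]
force: [-0.5, -0.3, -4.5]
grip_width: 0.0233
```

```bash
python3 - <<'E'
from h import *
o=get_obs();print(o['ee_pos'],o['force'],o['grip_width'])
snap('wrist','w6');snap('scene','s6');go([.4547,.1683,.20],2.245)
E
```

```text
[ 0.5181331  -0.12301395  0.19891288] [-0.50511302 -0.32418884 -4.50133861] 0.02331099939507194
turn [ 0.0008 -0.0036  0.    ] shift [ 0.5338  0.265  -0.0008] | dist 0.298 deg 0.3
```

View pics/w6.png

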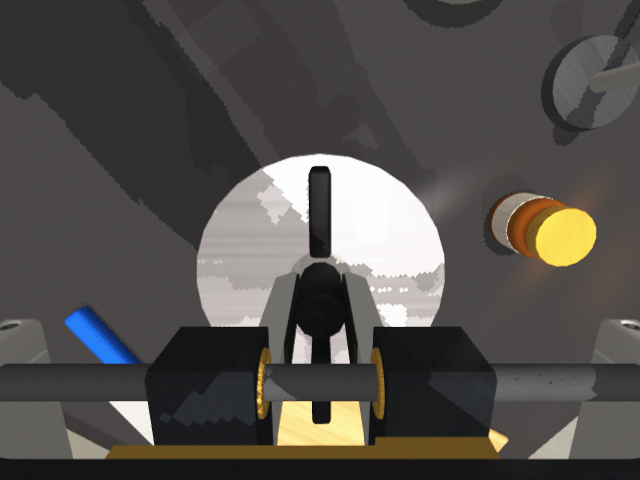

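View pics/s6.png

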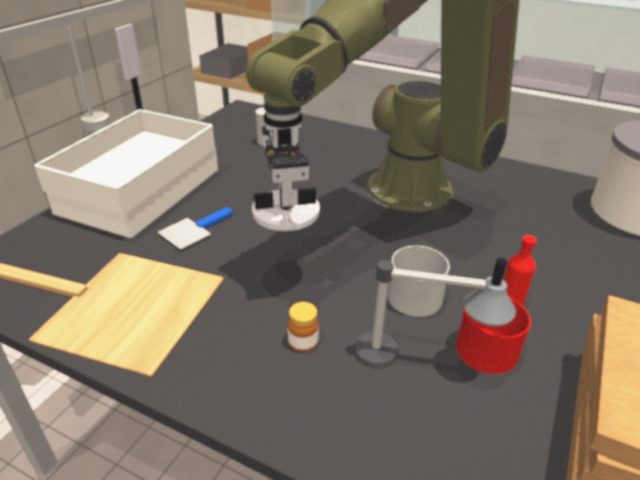

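```bash
python3 - <<'E'
from h import *
from scipy.optimize import least_squares
w=ld('w6'); im=w['color'].astype(int); z=.1989-.0068
m=((im.min(2)>110)).astype(np.uint8); m[:,:190]=0;m[:,455:]=0;m[:150]=0;m[325:]=0
k=max(cv2.findContours(m,0,1)[0],key=cv2.contourArea)[:,0]
hull=cv2.convexHull(k)[:,0]; hull=hull[hull[:,1]<318]
W=np.array([onz(w,*p,z)[:2] for p in hull])
r=least_squares(lambda q:np.hypot(*(W-q[:2]).T)-q[2],[.518,-.123,.072],loss='soft_l1',f_scale=.001); print(r.x,len(W),abs(r.fun).max())
# center with fixed r
r=least_squares(lambda q:np.hypot(*(W-q[:2]).T)-.072,[.518,-.123],loss='soft_l1',f_scale=.001); print(r.x)
R=Ro.from_euler('xyz',get_obs()['eef_rot']); print('in tool',R.inv().apply(np.r_[r.x,z]-get_obs()['ee_pos']))
for uv in((313,80),): pass
E
```

```text
[ 0.51700296 -0.12334192  0.07127883] 34 0.0022386849235441486
[ 0.51766172 -0.12383356]
in tool [-0.00063991 -0.00069319  0.00581663]
```

servo_tool(
  moves=[
    [[0,0,0,0.025,0.012,0,1],[0,0,0,0.07,0.035,0,1],[0,0,0,0.125,0.062,0,1],[0,0,0,0.18,0.09,0,1],[0,0,0,0.235,0.117,0,1],[0,0,0,0.29,0.144,0,1],[0,0,0,0.345,0.171,0,1],[0,0,0,0.4,0.198,0,1],[0,0,0,0.45,0.224,0,1],[0,0,0,0.49,0.244,0,1],[0,0,0,0.52,0.258,0,1],[0,0,0,0.534,0.265,0,1]],
  ],
)

```text
time_s: 12.27
ee_pos: [0.4534, 0.1704, 0.1988]
eef_rot: [3.142, -0.007, 2.247]
force: [0.3, -0.4, -4.0]
grip_width: 0.0233
```

servo_tool(
  moves=[
    [[0,0,0,0,0,0,1],[0,0,0,0,0,0,1],[0,0,0,0,0,0,1]],
  ],
)

```text
time_s: 12.52
ee_pos: [0.4534, 0.1697, 0.1985]
eef_rot: [-3.141, -0.007, 2.246]
force: [0.3, -0.3, -3.6]
grip_width: 0.0236
```

```bash
python3 - <<'E'
from h import *
o=get_obs();print(o['ee_pos'],o['eef_rot'],o['grip_width'])
snap('wrist','w7');c=snap('scene','s7');
cv2.imwrite('pics/cs7.png',cv2.resize(c['color'][180:330,340:540,::-1],None,fx=4,fy=4,interpolation=2))
go([.4545,.168,.145],2.245)
E
```

```text
[0.45336111 0.16970951 0.19847829] [-3.14099158 -0.0066005   2.24649249] 0.02363740501043572
turn [-0.0001 -0.0041  0.0006] shift [-0.0043 -0.0005  0.1074] | dist 0.0537 deg 0.4
```

View pics/cs7.png

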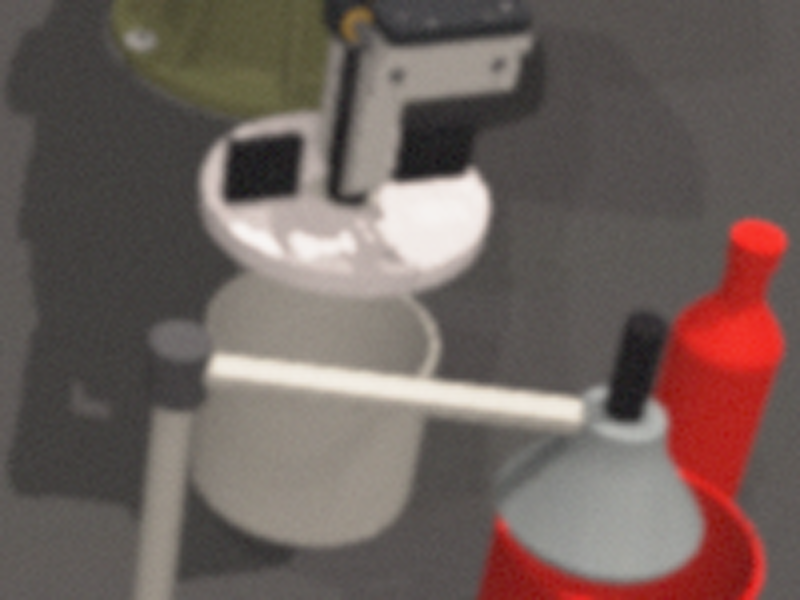

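View pics/w7.png

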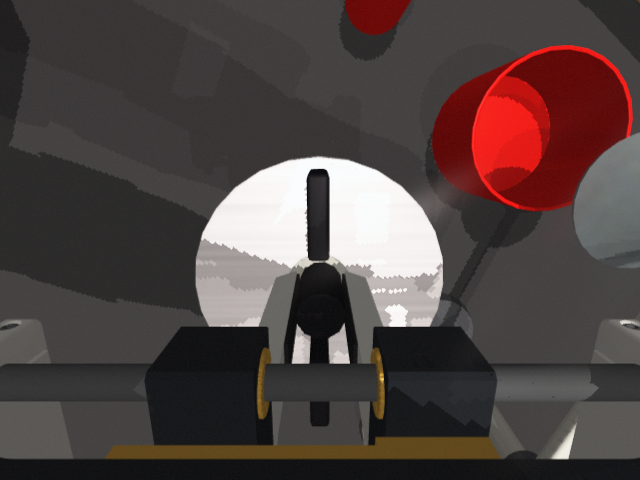

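servo_tool(
  moves=[
    [[0,-0.004,0,-0.002,0,0.03,1],[0,-0.004,0,-0.004,0,0.06,1],[0,-0.004,0,-0.004,0,0.09,1],[0,-0.004,0,-0.004,0,0.115,1],[0,-0.004,0,-0.004,0,0.122,1],[0,-0.004,0,-0.004,0,0.122,1],[0,-0.004,0,-0.004,0,0.122,1]],
  ],
)

```text
time_s: 13.2
ee_pos: [0.4549, 0.1681, 0.1382]
eef_rot: [3.141, 0.0, 2.245]
force: [0.1, -0.6, -4.2]
grip_width: 0.0234
```

```bash
python3 - <<'E'
from h import *
o=get_obs();print(o['ee_pos'],o['eef_rot'],o['grip_width'],o['force'])
c=snap('scene','s8');t=snap('top','t8')
cv2.imwrite('pics/cs8.png',cv2.resize(c['color'][180:330,340:540,::-1],None,fx=4,fy=4,interpolation=2))
go([.455,.1685,.117],2.245)
E
```

```text
[0.45490368 0.16805056 0.13824315] [3.14134205e+00 5.05033617e-05 2.24536115e+00] 0.02340959287209947 [ 0.10070424 -0.62009004 -4.21394014]
turn [0.0007 0.0002 0.0004] shift [0.0004 0.0002 0.0432] | dist 0.0216 deg 0.1
```

View pics/cs8.png

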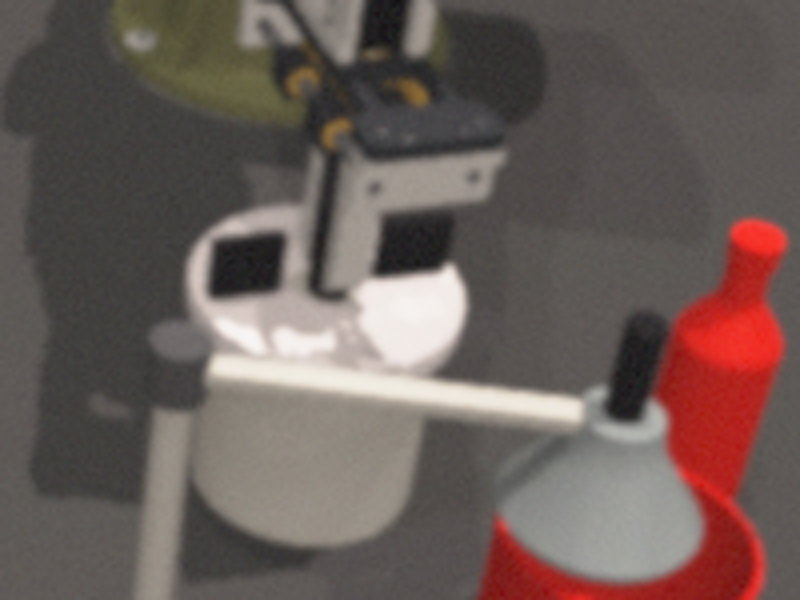

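```bash
python3 - <<'E'
from h import *
s=ld('s8'); z=.1382-.0068
f=lambda p:(proj(s,p)-[340,180])*4+1.5
for nm,c,r,zz in(('rim',[.4545,.168],.061,.1),('plate',[.4545,.168],.072,z)):
    P=np.array([f([c[0]+r*np.cos(a),c[1]+r*np.sin(a),zz]) for a in np.linspace(0,6.28,90)]); print(nm,P.min(0),P.max(0))
# pot sides in s3
im=cv2.cvtColor(ld('s3')['color'],cv2.COLOR_RGB2BGR)
cv2.imwrite('pics/cs3.png',cv2.resize(im[180:330,340:540],None,fx=4,fy=4,interpolation=2))
E
```

```text
rim [202.84097425 263.00639019] [433.83712117 405.75292315]
plate [187.51701213 205.47038852] [464.91119195 371.93920003]
```

View pics/cs3.png

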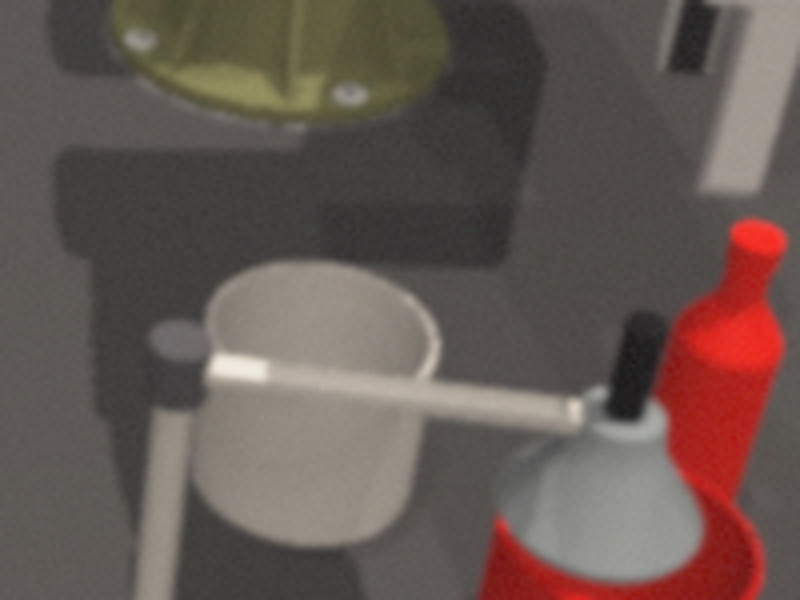

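servo_tool(
  moves=[
    [[0,0,0,0.001,0,0.008,1],[0,0,0,0.002,0.001,0.016,1],[0,0,0,0.002,0.001,0.022,1],[0,0,0,0.002,0.001,0.028,1],[0,0,0,0.002,0.001,0.034,1],[0,0,0,0.002,0.001,0.039,1]],
  ],
)

```text
time_s: 13.8
ee_pos: [0.4548, 0.1693, 0.1187]
eef_rot: [3.141, 0.0, 2.246]
force: [0.4, -0.5, -4.5]
grip_width: 0.0233
```

```bash
python3 - <<'E'
from h import *
o=get_obs();print(o['ee_pos'],o['eef_rot'],o['force'],o['moment'],o['grip_width'])
E
```

```text
[0.45475524 0.16934377 0.11865712] [3.14073870e+00 2.63169057e-04 2.24559287e+00] [ 0.43193858 -0.49494298 -4.54018987] [-0.04579699 -0.17765658  0.01257788] 0.023303091988910264
```

servo_tool(
  moves=[
    [[0,0,0,0,0,0.002,1],[0,0,0,0,0,0.004,1],[0,0,0,0,0,0.006,1],[0,0,0,0,0,0.007,1],[0,0,0,0,0,0.008,1],[0,0,0,0,0,0.008,1]],
  ],
)

```text
time_s: 14.3
ee_pos: [0.4549, 0.1693, 0.1151]
eef_rot: [3.14, 0.0, 2.246]
force: [-1.4, -2.5, 1.2]
grip_width: 0.0234
```

servo_tool(
  moves=[
    [[0,0,0,0,0,0.001,1],[0,0,0,0,0,0.002,1],[0,0,0,0,0,0.002,1]],
  ],
)

```text
time_s: 14.55
ee_pos: [0.4549, 0.1693, 0.115]
eef_rot: [3.14, 0.001, 2.246]
force: [-7.2, -2.8, 12.6]
grip_width: 0.023
```

```bash
python3 - <<'E'
from h import *
o=get_obs();print(o['ee_pos'],o['force'])
c=snap('scene','s9')
cv2.imwrite('pics/cs9.png',cv2.resize(c['color'][180:330,340:540,::-1],None,fx=4,fy=4,interpolation=2))
E
```

```text
[0.45493241 0.16931413 0.11501244] [-7.22663175 -2.76664785 12.61352541]
```

View pics/cs9.png

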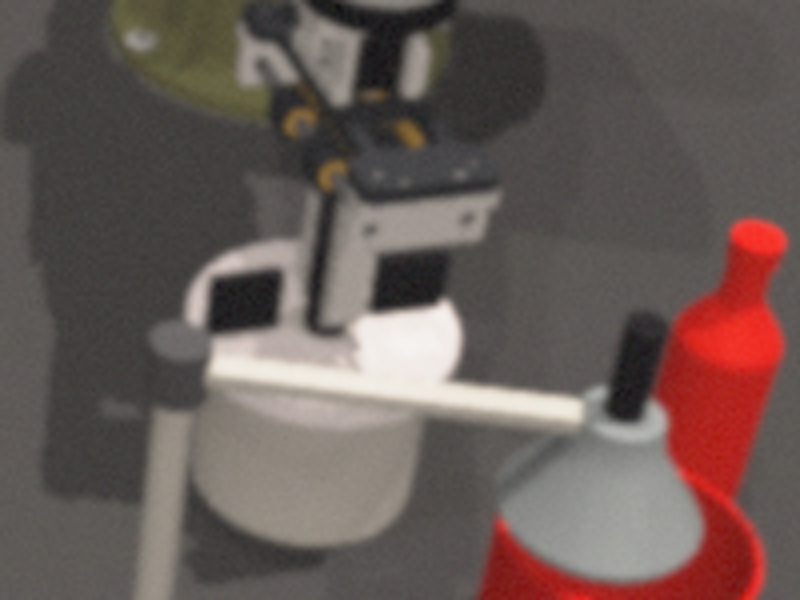

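The lids met a hard stop at TCP z = 0.115, which is the predicted seated height. The lid looks flat on the pot in the picture. I'll release and rise.

servo_tool(
  moves=[
    [[0,0,0,0,0,-0.002,1],[0,0,0,0,0,-0.001,0.6],[0,0,0,0,0,-0.001,0.3],[0,0,0,0,0,-0.001,0],[0,0,0,0,0,-0.001,0],[0,0,0,0,0,-0.001,0],[0,0,0,0,0,-0.001,0],[0,0,0,0,0,-0.001,0],[0,0,0,0,0,-0.001,0],[0,0,0,0,0,-0.02,0],[0,0,0,0,0,-0.07,0],[0,0,0,0,0,-0.14,0]],
  ],
)

```text
time_s: 15.6
ee_pos: [0.4537, 0.1689, 0.1846]
eef_rot: [-3.139, -0.001, 2.246]
force: [0.5, -0.0, -0.6]
grip_width: 0.0922
```

servo_tool(
  moves=[
    [[0,0,0,0,0,-0.06,0],[0,0,0,0,0,-0.08,0],[0,0,0,0,0,-0.08,0],[0,0,0,0,0,-0.08,0]],
  ],
)

```text
time_s: 15.93
ee_pos: [0.4537, 0.1689, 0.2243]
eef_rot: [-3.139, -0.001, 2.246]
force: [-0.3, -0.1, -0.8]
grip_width: 0.0941
```

```bash
python3 - <<'E'
from h import *
o=get_obs();print(o['ee_pos'],o['eef_rot'],o['force'])
w=snap('wrist','w10');c=snap('scene','s10')
cv2.imwrite('pics/cs10.png',cv2.resize(c['color'][180:330,340:540,::-1],None,fx=4,fy=4,interpolation=2))
E
```

```text
[0.45366678 0.16893954 0.2243062 ] [-3.13944607e+00 -8.74861222e-04  2.24555891e+00] [-0.31671752 -0.05412715 -0.7836363 ]
```

View pics/cs10.png

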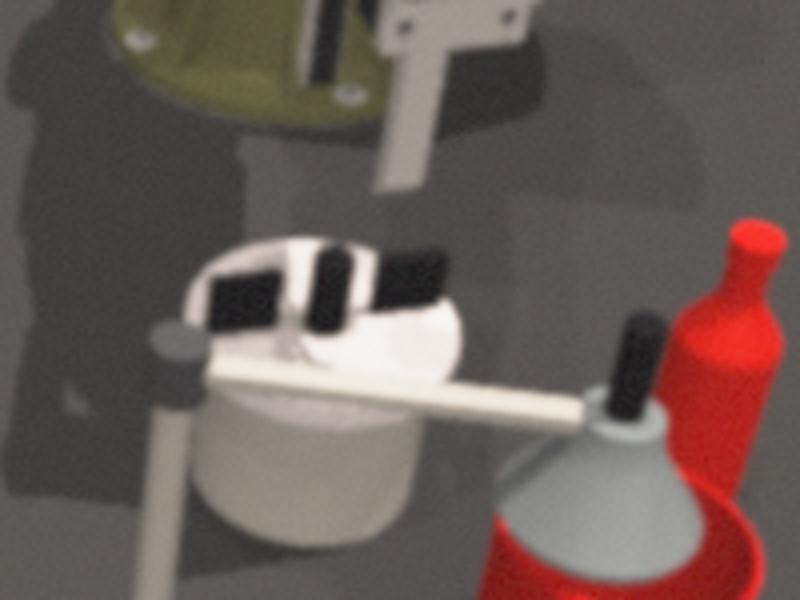

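View pics/w10.png

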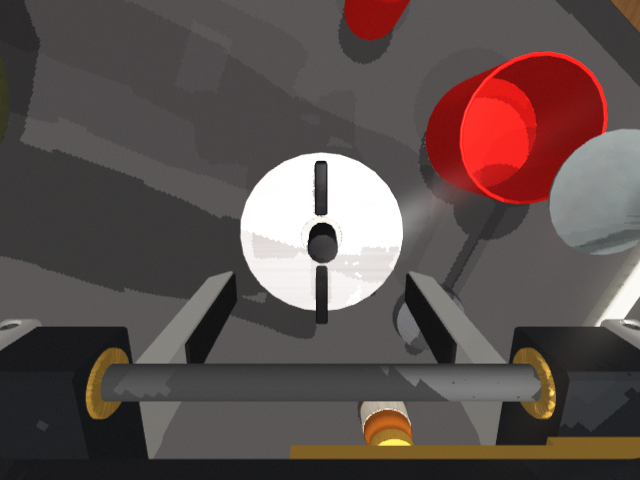

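```bash
python3 - <<'E'
from h import *
w=ld('w10'); im=w['color'].astype(int); z=.108
m=((im.min(2)>150)).astype(np.uint8); m[:,:235]=0;m[:,410:]=0;m[:145]=0;m[315:]=0
k=max(cv2.findContours(m,0,1)[0],key=cv2.contourArea)[:,0]; h=cv2.convexHull(k)[:,0]
W=np.array([onz(w,*p,z)[:2] for p in h],np.float32); c,r=cv2.minEnclosingCircle(W); print(c,r)
a=onz(w,321,163,.144);b=onz(w,321.5,322,.144);print(a,b,np.linalg.norm(a-b),(a+b)/2,np.arctan2(*(a-b)[1::-1]))
u=np.array([np.cos(2.245),np.sin(2.245)]); 
for q in(np.array(c),((a+b)/2)[:2]):
    f=q+.046*u; print(f); go([*f,.15],2.245); go([*f,.1125],2.245)
E
```

```text
(0.45426973700523376, 0.16708262264728546) 0.072072334587574
[0.41346468 0.21759158 0.144     ] [0.49439853 0.11717177 0.144     ] 0.12897452240927967 [0.4539316  0.16738168 0.144     ] 2.2491578889754855
[0.42555307 0.20301802]
turn [-0.0028 -0.0012  0.0004] shift [8.780e-02 1.000e-04 1.464e-01] | dist 0.0853 deg 0.3
turn [-0.0028 -0.0012  0.0004] shift [0.0876 0.0004 0.2214] | dist 0.1191 deg 0.3
[0.42521494 0.20331708]
turn [-0.0028 -0.0012  0.0004] shift [ 8.870e-02 -1.000e-04  1.464e-01] | dist 0.0856 deg 0.3
turn [-0.0028 -0.0012  0.0004] shift [0.0885 0.0003 0.2214] | dist 0.1192 deg 0.3
```

servo_tool(
  moves=[
    [[-0.003,-0.001,0,0.03,0,0,0],[-0.003,-0.001,0,0.06,0,0,0],[-0.003,-0.001,0,0.088,0,0.02,0],[-0.003,-0.001,0,0.088,0,0.06,0],[-0.003,-0.001,0,0.088,0,0.1,0],[-0.003,-0.001,0,0.088,0,0.1,0],[-0.003,-0.001,0,0.088,0,0.1,0]],
  ],
)

```text
time_s: 16.62
ee_pos: [0.4249, 0.2029, 0.1722]
eef_rot: [-3.139, -0.001, 2.246]
force: [0.3, 0.0, 0.4]
grip_width: 0.0939
```

```bash
python3 - <<'E'
from h import *
snap('wrist','w11');print(get_obs()['ee_pos'],get_obs()['eef_rot']);go([.4254,.2031,.1125],2.247)
E
```

```text
[0.42553606 0.20300204 0.17326241] [-3.14087030e+00 -5.11446735e-04  2.24540934e+00]
turn [-0.0005 -0.0003 -0.001 ] shift [ 0.0003 -0.      0.1215] | dist 0.0608 deg 0.1
```

View pics/w11.png

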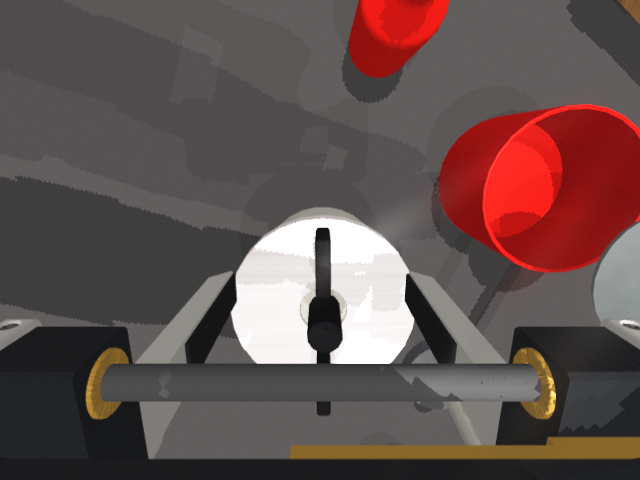

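The fin shows at column 322, about 1 mm right of the finger centre line at 320, so I'll correct by 1 mm. Then I'll descend and grip it.

servo_tool(
  moves=[
    [[0,0,0,0,0.002,0.04,0],[0,0,0,0,0.002,0.08,0],[0,0,0,0,0.002,0.11,0],[0,0,0,0,0.002,0.12,0],[0,0,0,0,0.002,0.12,0],[0,0,0,0,0.002,0.12,0.5],[0,0,0,0,0.002,0.12,0.8],[0,0,0,0,0.002,0.12,0.8],[0,0,0,0,0.002,0.12,0.8],[0,0,0,0,0.002,0.12,0.8],[0,0,0,0,0.002,0.12,0.8],[0,0,0,0,0.002,0.12,0.8]],
  ],
  squeeze=20,
)

```text
time_s: 17.67
ee_pos: [0.4263, 0.2036, 0.1134]
eef_rot: [-3.141, -0.001, 2.245]
force: [0.2, 0.1, -0.6]
grip_width: 0.0507
```

servo_tool(
  moves=[
    [[0,0,0,0,0,0,0.8],[0,0,0,0,0,0,0.8],[0,0,0,0,0,0,0.8],[0,0,0,0,0,0,0.8]],
  ],
)

```text
time_s: 18.0
ee_pos: [0.4263, 0.2037, 0.1134]
eef_rot: [-3.141, -0.001, 2.245]
force: [1.4, 0.2, 0.4]
grip_width: 0.0242
```

servo_tool(
  moves=[
    [[0,0,0,0,0,0,1],[0,0,0,0,0,0,1],[0,0,0,0,0,0,1],[0,0,0,0,0,0,1],[0,0,0,0,0,0,1],[0,0,0,0,0,0,1]],
  ],
  squeeze=55,
)

```text
time_s: 18.5
ee_pos: [0.4263, 0.2037, 0.1134]
eef_rot: [-3.141, -0.001, 2.245]
force: [-0.6, -0.2, -0.7]
grip_width: 0.0092
```

```bash
python3 - <<'E'
from h import *
o=get_obs();print(o['ee_pos'],o['eef_rot'],o['force'],o['moment'],o['grip_width'])
E
```

```text
[0.42628915 0.20368105 0.11336901] [-3.14102595e+00 -5.11512809e-04  2.24542412e+00] [-0.55399852 -0.20332359 -0.66707592] [ 0.04470815 -0.24015249 -0.00492941] 0.009248504445641811
```

Fin gripped, with 9.2 mm between the pads. I'll lift slowly straight up.

servo_tool(
  moves=[
    [[0,0,0,0,0,-0.004,1],[0,0,0,0,0,-0.009,1],[0,0,0,0,0,-0.014,1],[0,0,0,0,0,-0.019,1],[0,0,0,0,0,-0.024,1],[0,0,0,0,0,-0.03,1],[0,0,0,0,0,-0.036,1],[0,0,0,0,0,-0.042,1],[0,0,0,0,0,-0.048,1],[0,0,0,0,0,-0.054,1],[0,0,0,0,0,-0.06,1],[0,0,0,0,0,-0.06,1]],
  ],
)

```text
time_s: 19.5
ee_pos: [0.4265, 0.2038, 0.144]
eef_rot: [3.141, -0.0, 2.245]
force: [0.6, -0.2, -1.7]
grip_width: 0.0098
```

```bash
python3 - <<'E'
from h import *
o=get_obs();print(o['ee_pos'],o['eef_rot'],o['force'],o['grip_width'])
c=snap('scene','s12')
cv2.imwrite('pics/cs12.png',cv2.resize(c['color'][180:330,340:540,::-1],None,fx=4,fy=4,interpolation=2))
E
```

```text
[0.42654915 0.20376866 0.14399973] [ 3.14131722e+00 -2.88931984e-04  2.24541697e+00] [ 0.57654662 -0.16358865 -1.71191213] 0.009802534201315306
```

View pics/cs12.png

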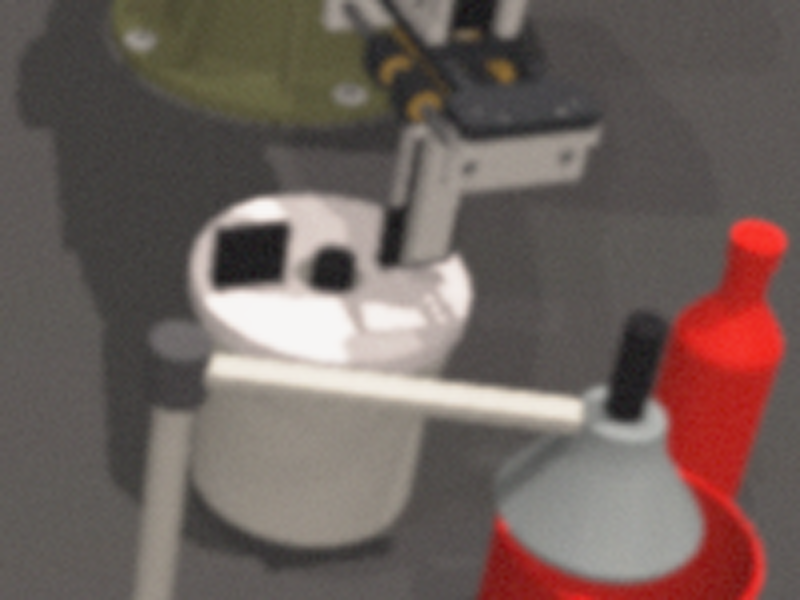

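The outer lid is rising level at (325,280) in the crop. The knob sticks out less through its hole, so the inner lid is staying down. I'll lift the rest of the way.

servo_tool(
  moves=[
    [[0,0,0,0,0,-0.008,1],[0,0,0,0,0,-0.018,1],[0,0,0,0,0,-0.028,1],[0,0,0,0,0,-0.038,1],[0,0,0,0,0,-0.05,1],[0,0,0,0,0,-0.062,1],[0,0,0,0,0,-0.074,1],[0,0,0,0,0,-0.086,1],[0,0,0,0,0,-0.094,1],[0,0,0,0,0,-0.099,1],[0,0,0,0,0,-0.099,1],[0,0,0,0,0,-0.099,1]],
  ],
)

```text
time_s: 20.55
ee_pos: [0.4264, 0.2037, 0.1931]
eef_rot: [-3.141, -0.0, 2.245]
force: [0.1, 0.4, -2.7]
grip_width: 0.0098
```

```bash
python3 - <<'E'
from h import *
o=get_obs();print(o['ee_pos'],o['eef_rot'],o['force'],o['grip_width'])
c=snap('scene','s13');snap('top','t13')
cv2.imwrite('pics/cs13.png',cv2.resize(c['color'][150:330,330:540,::-1],None,fx=3.5,fy=3.3,interpolation=2))
E
```

```text
[0.42639759 0.20366079 0.19305846] [-3.14138633e+00 -4.17288890e-04  2.24533801e+00] [ 0.10161266  0.36026314 -2.6930433 ] 0.009752185421080518
```

View pics/cs13.png

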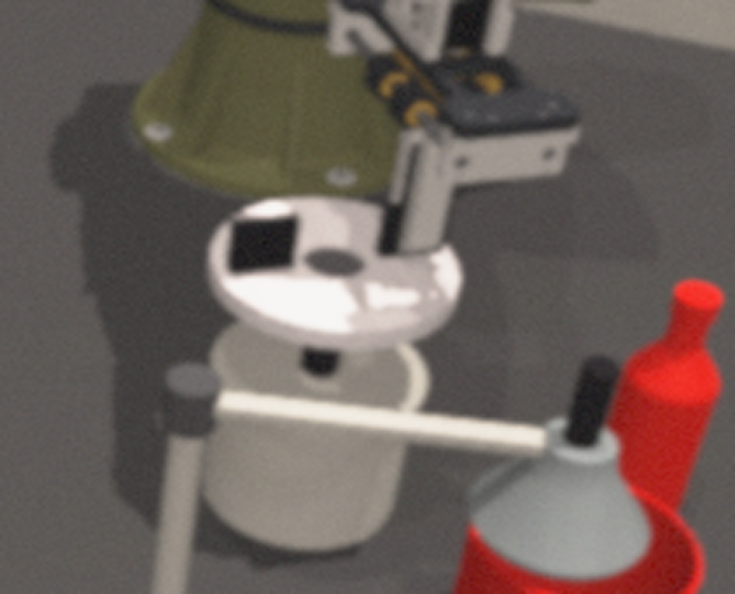

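View pics/t13.png

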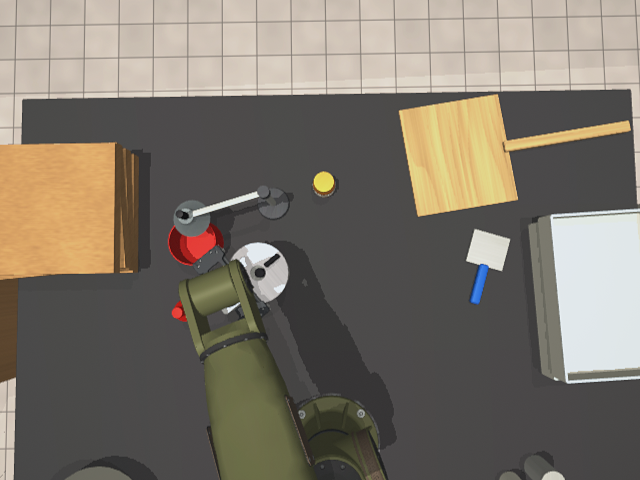

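The outer lid is held level about 80 mm up. The inner lid sits flat in the pot with its knob at (320,360), and the lamp and the jar, bottle and scraper are where they should be. Handing in.

```bash
python3 - <<'E'
from h import *
print(hand_in()); 
E
```

```text
the job is handed in; nothing more can be done
None
```

The job is done and handed in at about 20.7 s of the 72 s allowed. I gripped the lamp's peg and swung the arm about 1.2 rad, so its head now hangs over the red look-alike pot, clear of both the steel pot and the lids.

- **Seating:** I carried both lids by the inner knob and lowered them onto the pot. They stopped hard at tool height 0.115 m, the seated height I had worked out, before I let go.
- **Lifting:** I gripped the outer lid by one fin and raised it 79.7 mm. It was still in the grip (9.8 mm opening) and looked level.
- **Last pictures:** The inner lid lies flat in the pot's mouth and the lamp is still aside. I saw no change in the pot, jar, bottle or scraper; I judged this by eye and did not measure it.
- **Disagreements:** Estimates of the pot's centre from different views differed by 1–3 mm, within the 3.5 mm play. A wrist-camera reading of the peg's tip was about 15 mm off the triangulated one, probably because I picked the wrong pixel; the grip on the peg showed the triangulated position was right. No check failed.

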